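# Clear the front of the sink caddy, then hold its spring drawer out at the marks

## Robot

A 6-joint arm with a two-finger parallel gripper is mounted at the origin on the work surface. World frame = base frame: x ahead of the robot, y to its left, z up, the work surface at z = 0. Lengths are in m, angles in degrees, forces in N, time in s.
With the tool pointing down it reaches from about 0.25 to 0.775 m from the base axis. Payload 4 kg.
Tool frame: the origin (TCP) lies at the very end of the fingers, on their centre line; the grasp point (between the pads) lies 19 mm behind it; z points along the fingers, y is the line along which they close (so a half turn about z gives the same grasp; the last joint's range is limited). The gripper opens to 85 mm and grips with 20 to 120 N. Pads are 22 mm wide; open, the fingers measure 114 mm over their backs; the gripper's body (76 mm by 85 mm) begins 54 mm behind the grasp point. The pads swing forward as they close: fully open they stand 13 mm farther back than shut.
Start: joints at [-73.402, 4.996, 78.535, -0, 96.463, -5.907], TCP at [0.211, -0.508, 0.231] pointing down, gripper open.
Joint ranges: [-177.83, 177.83], [-43.37, 116.18], [15.69, 146.23], [-61.86, 241.86], [9.47, 152.12], [-147.06, 147.06]. Speed limits (degrees/s): [159.86, 159.86, 180, 180, 180, 180].

## Interface

Orientations are given as [roll, pitch, yaw] about the fixed x, y, z axes, in that order (R = Rz(yaw) Ry(pitch) Rx(roll)).
In Python, from plant import get_obs, snapshot, job_done, regions_of, landmark_of gives the robot as it stands.
- The arm moves only by the shell command python3 -m handwheel 'ROWS' [OPENING]. ROWS is JSON, a list that holds one entry, the list of rows, each a list of 6 numbers: the shift along the tool's x, y, z normalised to -1 to 1, where 1 is 40 mm, then the turn, a rotation vector about the tool's x, y, z normalised to -1 to 1, where 1 is 0.12 rad. In form: [[[tx, ty, tz, rx, ry, rz], ...]]. A call has 1 to 5 rows; each row shifts and turns the commanded pose from where the row before left it, along the tool's axes as they then stand; what a row does not reach is not made up. A row lasts 1/12 s, in which the tool goes at most 41.7 mm and 7.16 degrees, less where a joint would pass 70% of its speed; a pose out of reach is approached as far as the arm can. A call with a number of a shift or a turn outside -1 to 1 is refused whole. A call with a gripper value outside its range is refused whole. OPENING is the opening, from -1 (shut) to 1 (fully open), so that 0 is half open, set as the call begins (- or left out, the last holds). The fingers move at their own pace and stop on an object; the grip force is fixed at half the most. Time passes only in rows, so rows that do not move let the fingers close. It gives the time, the measured TCP pose, the force, the opening and the grip force at its end, in the units of the state.
- get_obs(): the state, without advancing time (a new reading comes with each control period).
- snapshot(name): name is "side" or "top" or "wrist"; returns a dict with "color" (420x560x3 uint8, red, green, blue), "fx", "fy", "cx", "cy" (pixels), "R" (3x3) and "t" (3): a world point X has camera coordinates R X + t. Camera axes: x right, y down, z forward; pixel columns grow to the right and rows downward; lengths in m; the calibration is good to about 2 mm. A picture is of the moment at which its call begins. There is no depth.
- job_done(): hands the job in; it is judged then, once.
Trained networks look in the newest picture that a camera, given by its name, has taken for a name from the list of things; names that differ only in an ending like _2 or _b are one class to them, and where a whole thing is asked for, a point or a joint stands for the part that bears it (a point fixed in the world has none). Each returns a list of dicts, best first, with "confidence" (0 to 1); they miss things now and then, are a little off and sometimes report something else, mostly with a low value. They report only what shows in the picture. A call takes as long as a camera call. They do not tell look-alikes from the thing itself.
- regions_of(camera, target): "region" (420x560 bool, what is visible of it) and "rect" ([left, top, right, bottom] in pixels, round what is visible of it).
- landmark_of(camera, target): "xy" ([column, row] in pixels: a listed point, or the origin of a listed thing).
The state is a dict: "t": time; "joint_positions": joint angles; "qd": joint speeds; "joint_torque": joint torques, N m; "eef_pos": TCP position; "tool_rot": TCP orientation; "ft_force": force on the tool from outside, world axes, zero at the start; "torque": the same for the moment, N m; "grip_width": opening from 0.0 (shut) to 1.0 (fully open); "gripper_force": force on a finger pad.
Only numpy, scipy, OpenCV 4.12 (cv2) and the standard library are available. Lean on these libraries where they do the work, as an engineer would, in place of code of your own. Each camera call takes 0.05 s, during which the arm holds its last target. There are 200 camera calls.

## Task

The sink plug and the clothes peg are lying in the way of the caddy's drawer: put the plug in the round dish and the peg flat in the oblong tray on top of the caddy and let go of them. Then take the drawer by its knob, pull it out against its spring until its front face stands level with the two dark strips stuck on the shelf, within their width, and finish while still holding it steady there in the gripper, so I can reach in; do not let it go. Leave the tumbler, the tin and the teaspoon where they stand.

Things in the scene. Friction and masses are not known exactly. Their poses are not given: they have to be found in the camera images.
- caddy: Grey plastic caddy fixed to the shelf, 150 deep (x) x 210 wide (y) x 55 mm high, flat top. Origin: centre of its underside, on the shelf. Its own -x axis points out of the front, towards the robot; the drawer slides out along -x.
- drawer: Grey open-topped drawer in the caddy. Its axes are the caddy's, and its origin coincides with the caddy's origin when shut and moves along the caddy's -x as it is pulled. Front panel 200 wide, from 4 to 49 mm above the shelf. A spring pulls it shut: 3.2 N when shut, plus 0.8 N per 10 mm pulled; stop at 115 mm. It springs shut if let go.
- drawer_front (a point): Middle of the outer face of the drawer's front panel (80 mm from the drawer's origin along -x, 26.5 mm above the shelf).
- knob (a point): Point on the axis of the drawer's knob, 40 mm above the shelf. The knob is an upright grey cylinder, 22 mm across, from 8 to 55 mm above the shelf, its axis 40 mm out in front of the drawer's front face; a 12 mm wide arm, 8 to 18 mm above the shelf, joins it to the face. It can be pinched from above, across the caddy's y.
- marks: Two flat dark steel strips stuck to the shelf, one on each side of the drawer's path, less than 1 mm thick, each 14 mm (x) x 42 mm (y), centred 131 mm to either side of the origin. Origin: midway between them at shelf height; axes as the caddy's. The line through both strips (its y axis) is where the drawer's front face must come, 70 to 95 mm out from where it stands when shut.
- dish: Round white plastic open dish fixed on the caddy's top, on its left or right half. Outside 92 mm across and 18 mm high, wall 4 mm, floor 4 mm thick. Origin: centre of its underside, on the caddy's top (55 mm above the shelf).
- tray: Oblong white plastic open tray fixed on the caddy's top, on the other half. Outside 120 (x) x 86 (y) x 18 mm high, wall and floor about 4 mm. Origin: centre of its underside, 55 mm above the shelf.
- plug: Loose black rubber sink plug, 45 g: disc 44 mm across, 12 mm thick, with an upright round grip 14 mm across on its centre, top 30 mm above its underside. Origin: centre of the underside, z up. Lies in front of the drawer on one side of the knob.
- peg: Loose wooden clothes peg lying on its side, 15 g: 72 (x, its length) x 12 (y) x 14 mm (z). Origin: centre of the underside. Lies in front of the drawer on the other side of the knob.
- tumbler: Bystander: upright glass tumbler, 70 mm across at the rim, 95 mm high, beside the caddy. Origin: centre of its underside.
- tin: Bystander: round metal tin with its lid on, 80 mm across, 62 mm high, on the other side of the caddy. Origin: centre of its underside.
- spoon: Bystander: steel teaspoon, 140 mm long, lying to the left of the plug and peg. Its length is along x.
Mind the look-alikes: they are no part of the job. Of the things that look like the plug, the middle-sized one is meant.

How it is judged (in metres and radians):
On the way, in this order (a step that is already met when the one before it is completed fails the run):
1. the plug lies in the round dish and the peg flat in the oblong tray, both let go, with the drawer still shut (horizontal distance between plug and dish below 0.026 m and z of plug in the frame of dish between -0.002 and 0.03 m and x of peg in the frame of tray between -0.045 and 0.045 m and y of peg in the frame of tray between -0.036 and 0.036 m and z of peg in the frame of tray below 0.022 m and angle between peg's own x axis and vertical between 1.42 and 1.72 rad and contact force between the fingers and plug below 0.3 N and contact force between the fingers and peg below 0.3 N and x of drawer in the frame of caddy above -0.015 m), for 0.2 s.
2. the drawer is being drawn out in the gripper (x of drawer in the frame of caddy below -0.03 m and contact force between the fingers and drawer above 3 N), for 0.2 s.
At the end, for the whole second after the job is handed in: Drawer front held within 7 mm of the strips' middle line, at rest, by the fingers (over 3 N). Plug in the round dish (within 26 mm of its centre), peg flat in the oblong tray (centre within 45 mm along, 36 mm across), neither touched by the fingers (horizontal distance between plug and dish below 0.026 m and z of plug in the frame of dish between -0.002 and 0.03 m and x of peg in the frame of tray between -0.045 and 0.045 m and y of peg in the frame of tray between -0.036 and 0.036 m and z of peg in the frame of tray below 0.022 m and angle between peg's own x axis and vertical between 1.42 and 1.72 rad and contact force between the fingers and plug below 0.3 N and contact force between the fingers and peg below 0.3 N and x of drawer_front in the frame of marks between -0.007 and 0.007 m and contact force between the fingers and drawer above 3 N and linear speed of drawer below 0.01 m/s); the arm keeps its last pose, push and grip.
It fails at once if the tumbler is pushed more than 30 mm or tipped (distance of tumbler from where it was at the start of the episode above 0.03 m or angle between tumbler's own z axis and vertical above 0.4 rad).
It fails at once if the tin is pushed more than 30 mm or tipped (distance of tin from where it was at the start of the episode above 0.03 m or angle between tin's own z axis and vertical above 0.4 rad).
It fails at once if the teaspoon is moved more than 30 mm (distance of spoon from where it was at the start of the episode above 0.03 m).
It also fails if it takes over 61 s, if anything falls off the work surface, if the arm or the gripper's body presses on something with over 40 N, if the wrist force passes 120 N, or if a joint passes its speed limit or range.

## Working session

There is one attempt and no reset: what is moved stays moved. The work goes in short steps, Python scripts to look and compute and a shell command to move; the robot and the scene stay as the last step left them, time stands still between calls to the robot, and variables do not carry over. Pictures are saved under pics/ and viewed, at most 10 in all, crops included, and the job is handed in when it is done.

```bash
mkdir -p pics; cat > h.py <<'E'
import numpy as np, cv2
from plant import get_obs, snapshot, job_done, regions_of, landmark_of
def ray(s,uv,z):
    d=np.array([(uv[0]-s["cx"])/s["fx"],(uv[1]-s["cy"])/s["fy"],1.]); R=np.array(s["R"]);t=np.array(s["t"])
    c=-R.T@t; d=R.T@d; return c+d*(z-c[2])/d[2]
def save(s,n): cv2.imwrite(f"pics/{n}.png",s["color"][:,:,::-1])
E
python3 - <<'E'
from h import *
np.set_printoptions(precision=4,suppress=True)
o=get_obs();print(o["t"],o["eef_pos"],o["tool_rot"],o["grip_width"])
Z=dict(caddy=0,drawer_front=.0265,knob=.04,marks=0,dish=.055,tray=.055,plug=0,peg=0,tumbler=0,tin=0,spoon=0)
im=[]
for c in ("top","side"):
    s=snapshot(c); im.append(s["color"]); save(s,c)
    print(c,-np.array(s["R"]).T@s["t"])
    for n,z in Z.items():
        for d in landmark_of(c,n)[:4]: print(n,round(d["confidence"],2),np.round(d["xy"]),ray(s,d["xy"],z)[:2])
E
```

```text
0.0 [ 0.2104 -0.5076  0.2301] [-179.872    -0.0135   22.5031] 1.0008597799805814
top [0.513  0.0447 1.0798]
caddy 0.89 [336. 172.] [ 0.6762 -0.0682]
drawer_front 0.58 [331. 208.] [ 0.5962 -0.0556]
drawer_front 0.18 [434. 177.] [ 0.6633 -0.2711]
knob 0.8 [325. 227.] [ 0.5546 -0.0429]
dish 0.65 [359. 178.] [ 0.6565 -0.1102]
dish 0.35 [355. 264.] [ 0.4822 -0.1022]
tray 0.76 [309. 169.] [ 0.6732 -0.0084]
plug 0.54 [288. 239.] [0.5304 0.0325]
plug 0.47 [298. 292.] [0.42   0.0101]
plug 0.23 [336. 173.] [ 0.674  -0.0678]
peg 0.59 [355. 263.] [ 0.4813 -0.1097]
tumbler 0.81 [431. 178.] [ 0.6661 -0.2722]
tin 0.94 [243. 154.] [0.7126 0.1329]
spoon 0.85 [212. 231.] [0.5441 0.1944]
side [ 0.3754 -0.462   0.508 ]
drawer_front 0.57 [294. 245.] [ 0.5969 -0.0438]
knob 0.85 [276. 246.] [ 0.5641 -0.0451]
marks 0.34 [328. 210.] [0.7116 0.0402]
dish 0.62 [346. 252.] [ 0.6512 -0.1131]
tray 0.96 [328. 212.] [ 0.6739 -0.0186]
tray 0.57 [293. 247.] [ 0.5808 -0.0716]
tray 0.17 [307. 184.] [0.6764 0.0671]
plug 0.8 [182. 269.] [0.4154 0.0015]
plug 0.73 [238. 237.] [0.5264 0.0379]
peg 0.7 [245. 309.] [ 0.4845 -0.1128]
tin 0.68 [308. 184.] [0.7148 0.1313]
tin 0.62 [407. 358.] [ 0.6599 -0.274 ]
spoon 0.91 [219. 184.] [0.5429 0.2014]
```

View pics/top.png

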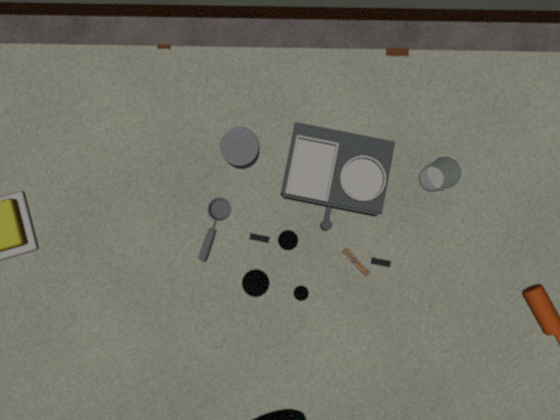

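View pics/side.png

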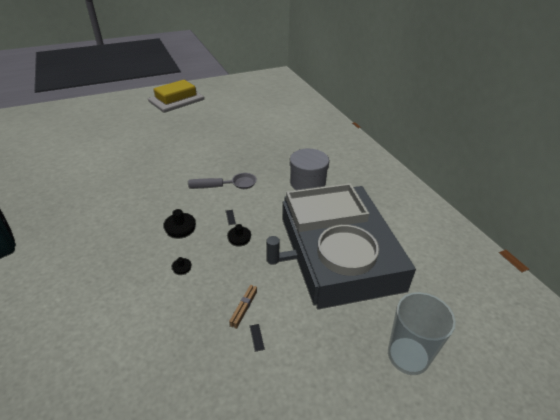

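Both pictures show three plug-like things, in top-view pixels: large (256,283), small (301,293) and middle (288,240). I choose the middle one, which lies beside the knob. The strips are at (260,238) and (381,262), and the peg at (356,262). Next I refine these and check in one crop.

```bash
python3 - <<'E'
from h import *
np.set_printoptions(precision=4,suppress=True)
s=snapshot("top"); g=cv2.cvtColor(s["color"],cv2.COLOR_RGB2GRAY)
m=(g<62).astype(np.uint8); n,l,st,ce=cv2.connectedComponentsWithStats(m)
for i in range(1,n):
    if st[i,4]>40 and 215<ce[i][1]<310:
        c,(w,h),a=cv2.minAreaRect(np.argwhere(l==i)[:,::-1].astype(np.float32))
        b=cv2.boxPoints((c,(w,h),a)); P=[ray(s,p,0)[:2] for p in b]
        print(ce[i],st[i,4],ray(s,ce[i],0.0)[:2],"at z.012",ray(s,ce[i],.012)[:2],"sides",np.linalg.norm(P[0]-P[1]),np.linalg.norm(P[1]-P[2]))
hsv=cv2.cvtColor(s["color"],cv2.COLOR_RGB2HSV)
m=((hsv[...,1]>90)&(hsv[...,0]<25)); m[:230]=0;m[290:]=0;m[:,:330]=0;m[:,400:]=0
p=np.argwhere(m)[:,::-1].astype(float); W=np.array([ray(s,q,.014)[:2] for q in p]);c=W.mean(0);u,_,v=np.linalg.svd(W-c)
pr=(W-c)@v.T
print("peg",c,"ang",np.degrees(np.arctan2(v[0,1],v[0,0])),np.ptp(pr,axis=0))
for nme,z in (("dish",.073),("tray",.073),("caddy",.055)):
    for d in regions_of("top",nme)[:1]:
        q=np.argwhere(d["region"])[:,::-1]; W=np.array([ray(s,x,z)[:2] for x in q],np.float32); print(nme,d["rect"],d["confidence"],cv2.minAreaRect(W))
s2=snapshot("side")
for d in regions_of("side","plug")[:3]: 
    r=d["rect"];print("side plug",r,d["confidence"])
cv2.imwrite("pics/crop.png",cv2.resize(s["color"][200:310,230:400,::-1],None,fx=4,fy=4,interpolation=2))
E
```

```text
[ 19.3184 221.5522] 201 [0.5588 0.6049] at z.012 [0.5583 0.5986] sides 0.010640676624915977 0.09701171192326465
[287.6364 239.7374] 297 [0.5288 0.0333] at z.012 [0.5286 0.0334] sides 0.039083635580719915 0.04055907401538963
[259.1684 237.6211] 95 [0.5324 0.0939] at z.012 [0.5322 0.0933] sides 0.010817522715951572 0.03879764597191067
[380.4271 261.8229] 96 [ 0.4851 -0.164 ] at z.012 [ 0.4854 -0.1616] sides 0.01078518372453432 0.03814479161080583
[255.1818 282.5954] 561 [0.4374 0.1005] at z.012 [0.4383 0.0999] sides 0.054364575572307644 0.05485890548326133
[532.5771 301.7657] 175 [ 0.4061 -0.4848] at z.012 [ 0.4073 -0.4789] sides 0.04316702414088369 0.09896853803692411
[300.6098 292.628 ] 164 [0.4179 0.0043] at z.012 [0.4189 0.0048] sides 0.02744013978070182 0.027155502702673914
peg [ 0.4845 -0.1103] ang -135.5746860825283 [0.069  0.0106]
dish [340.7, 155.1, 382.1, 201.8] 0.83 ((0.6518887281417847, -0.1133989468216896), (0.09032847732305527, 0.0900108739733696), 45.463626861572266)
tray [287.3, 138.3, 338.7, 200.0] 0.83 ((0.6707388162612915, -0.01251087337732315), (0.08649850636720657, 0.12294099479913712), 79.8262710571289)
caddy [280.8, 120.6, 396.2, 231.8] 0.59 ((0.6498369574546814, -0.06188105791807175), (0.21227280795574188, 0.207902729511261), 79.23815155029297)
side plug [163.6, 207.0, 196.2, 239.4] 0.74
side plug [230.1, 286.0, 257.4, 328.5] 0.63
side plug [224.9, 224.3, 252.2, 246.9] 0.62
```

View pics/crop.png

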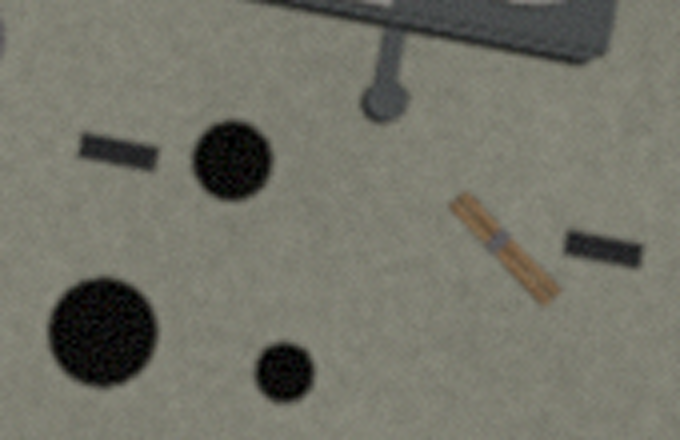

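The crop shows the middle disc at (232,160), about 42 mm across, which matches the plug. The large one at (103,332) and the small one at (284,372) are decoys. The strips give a caddy yaw of about -10.4°. I turn to that yaw and travel over the plug.

```bash
cat > d.py <<'E'
# usage: d.py x y z yaw -> remaining tool-axis shift in row units
import sys; from h import *; from scipy.spatial.transform import Rotation as Ro
o=get_obs(); x=np.array(list(map(float,sys.argv[1:4]))); R=Ro.from_euler("xyz",o["tool_rot"],degrees=True)
T=Ro.from_euler("xyz",[180,0,float(sys.argv[4])],degrees=True)
print("t",round(o["t"],2),"pos",np.round(o["eef_pos"],4),"rot",np.round(o["tool_rot"],2),"grip",round(float(o["grip_width"]),3),np.round(o["gripper_force"],1),"F",np.round(o["ft_force"],1))
print("shift",np.round(R.inv().apply(x-o["eef_pos"])/.04,3),"shift in goal axes",np.round(T.inv().apply(x-o["eef_pos"])/.04,3),"turn",np.round((R.inv()*T).as_rotvec()/.12,3))
E
H="python3 -m handwheel"
$H '[[[0,0,0,0,0,0.957],[0,0,0,0,0,0.957],[0,0,0,0,0,0.957],[0,0,0,0,0,0.957],[0,0,0,0,0,0.957]]]' 0
for i in 1 2 3; do $H '[[[0.337,-0.921,0,0,0,0],[0.337,-0.921,0,0,0,0],[0.337,-0.921,0,0,0,0],[0.337,-0.921,0,0,0,0],[0.337,-0.921,0,0,0,0]]]'; done
$H '[[[0.33,-0.92,0,0,0,0],[0,0,0.5,0,0,0],[0,0,0.8,0,0,0],[0,0,0.5,0,0,0],[0,0,0,0,0,0]]]'
python3 d.py .5287 .0335 .06 -10.4
```

```text
t: 1.92
eef_pos: [0.2105, -0.5081, 0.2313]
tool_rot: [180.0, -0.0, -10.7]
ft_force: [-0.1, 0.8, -0.5]
grip_width: 0.501
gripper_force: 0.0
t: 2.33
eef_pos: [0.3105, -0.3376, 0.2314]
tool_rot: [180.0, -0.0, -10.4]
ft_force: [1.5, -0.4, 1.0]
grip_width: 0.501
gripper_force: 0.0
t: 2.75
eef_pos: [0.4101, -0.1683, 0.2317]
tool_rot: [180.0, -0.1, -10.4]
ft_force: [0.8, -0.4, 0.1]
grip_width: 0.502
gripper_force: 0.0
t: 3.17
eef_pos: [0.5097, 0.0009, 0.2316]
tool_rot: [180.0, -0.0, -10.4]
ft_force: [0.5, -1.2, 0.9]
grip_width: 0.496
gripper_force: 0.0
t: 3.58
eef_pos: [0.5256, 0.0334, 0.1536]
tool_rot: [179.9, 0.6, -10.3]
ft_force: [-0.1, 1.1, -0.3]
grip_width: 0.5
gripper_force: 0.0
t 3.58 pos [0.5256 0.0334 0.1536] rot [179.91   0.61 -10.34] grip 0.5 0.0 F [-0.1  1.1 -0.3]
shift [ 0.102 -0.022  2.338] shift in goal axes [ 0.077 -0.018  2.339] turn [0.013 0.089 0.009]
```

```bash
python3 -m handwheel '[[[0.08,-0.02,0,0,0,0],[0,0,0.3,0,0,0],[0,0,0,0,0,0]]]'
python3 - <<'E'
from h import *
s=snapshot("wrist"); save(s,"w1"); print(-np.array(s["R"]).T@s["t"])
for n,z in (("plug",0),("knob",.055),("peg",.007)):
    for d in landmark_of("wrist",n)[:3]: print(n,d["confidence"],d["xy"],ray(s,d["xy"],z)[:2])
for d in regions_of("wrist","plug")[:2]: print(d["rect"],d["confidence"])
E
python3 d.py .5287 .0335 .015 -10.4
```

```text
t: 3.83
eef_pos: [0.5324, 0.0327, 0.1472]
tool_rot: [-180.0, -0.0, -10.4]
ft_force: [-0.9, 0.2, 0.0]
grip_width: 0.498
gripper_force: 0.0
[0.61526082 0.01662193 0.28974851]
plug 0.92 [237.5, 283.3] [0.43634947 0.09846277]
plug 0.9 [278.7, 199.2] [0.52564545 0.03472622]
plug 0.63 [325.8, 284.2] [0.41726099 0.00076411]
knob 0.79 [367.1, 160.9] [ 0.56125061 -0.04316509]
peg 0.75 [420.3, 212.5] [ 0.4882423  -0.10362017]
peg 0.35 [365.8, 161.1] [ 0.55023872 -0.0541567 ]
[237.2, 261.8, 259.8, 312.5] 0.71
[310.7, 275.9, 317.2, 298.1] 0.63
t 4.08 pos [0.5325 0.0328 0.1484] rot [-1.7999e+02 -1.1000e-01 -1.0410e+01] grip 0.496 0.0 F [ 0.5 -0.1 -1.2]
shift [-0.104 -0.     3.334] shift in goal axes [-9.800e-02 -1.000e-03  3.334e+00] turn [-0.001 -0.016 -0.002]
```

View pics/w1.png

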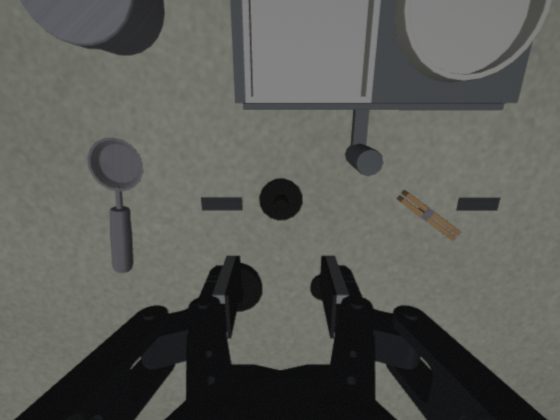

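The wrist view shows the plug at (280,198), centred between the fingers, with the strips horizontal, so the yaw is right. Descending to grip it.

```bash
H="python3 -m handwheel"
$H '[[[-0.12,0,0.6,0,0,0],[0,0,0.8,0,0,0],[0,0,0.8,0,0,0],[0,0,0.6,0,0,0],[0,0,0.3,0,0,0]]]' |head -2
$H '[[[0,0,0.22,0,0,0],[0,0,0,0,0,0],[0,0,0,0,0,0]]]'
python3 d.py .527 .0338 .015 -10.4
$H '[[[0,0,0,0,0,0],[0,0,0,0,0,0],[0,0,0,0,0,0],[0,0,0,0,0,0],[0,0,0,0,0,0]]]' -1
$H '[[[0,0,0,0,0,0],[0,0,0,0,0,0],[0,0,0,0,0,0],[0,0,0,0,0,0],[0,0,0,0,0,0]]]'
python3 d.py .527 .0338 .015 -10.4
```

```text
t: 4.5
eef_pos: [0.5251, 0.0338, 0.0201]
t: 4.75
eef_pos: [0.5283, 0.0337, 0.0156]
tool_rot: [-180.0, -0.1, -10.4]
ft_force: [0.9, -0.4, 1.0]
grip_width: 0.5
gripper_force: 0.0
t 4.75 pos [0.5283 0.0337 0.0156] rot [-1.7999e+02 -1.1000e-01 -1.0400e+01] grip 0.5 0.0 F [ 0.9 -0.4  1. ]
shift [-0.032  0.005  0.016] shift in goal axes [-0.032  0.005  0.016] turn [-0.002 -0.016  0.001]
t: 5.17
eef_pos: [0.5288, 0.0338, 0.0166]
tool_rot: [-180.0, -0.2, -10.4]
ft_force: [-0.9, -0.1, 6.9]
grip_width: 0.13
gripper_force: 58.6
t: 5.58
eef_pos: [0.5289, 0.0338, 0.0166]
tool_rot: [-180.0, -0.2, -10.4]
ft_force: [-0.3, 0.4, 5.5]
grip_width: 0.129
gripper_force: 58.6
t 5.58 pos [0.5289 0.0338 0.0166] rot [-179.97   -0.23  -10.39] grip 0.129 58.6 F [-0.3  0.4  5.5]
shift [-0.046  0.007  0.04 ] shift in goal axes [-0.046  0.007  0.04 ] turn [-0.004 -0.033  0.001]
```

```bash
H="python3 -m handwheel"
$H '[[[0,0,-0.4,0,0,0],[0,0,-0.8,0,0,0],[0,0,-0.8,0,0,0],[0,0,-0.6,0,0,0],[0,0,0,0,0,0]]]' |head -2
$H '[[[0.6,0.5,0,0,0,0],[0.75,0.62,0,0,0,0],[0.75,0.62,0,0,0,0],[0.75,0.62,0,0,0,0],[0.75,0.62,0,0,0,0]]]' |head -2
$H '[[[0.09,0.08,0,0,0,0],[0,0,0,0,0,0],[0,0,0,0,0,0]]]'
python3 d.py .652 -.1134 .077 -10.4
python3 - <<'E'
from h import *
s=snapshot("wrist"); save(s,"w2")
for n,z in (("dish",.055),("tray",.055),("knob",.055)):
    for d in landmark_of("wrist",n)[:3]: print(n,d["confidence"],d["xy"],ray(s,d["xy"],z)[:2])
E
```

```text
t: 6.0
eef_pos: [0.5311, 0.0337, 0.1255]
t: 6.42
eef_pos: [0.648, -0.1107, 0.1177]
t: 6.67
eef_pos: [0.6497, -0.113, 0.1173]
tool_rot: [-180.0, 0.1, -10.4]
ft_force: [0.3, 0.6, -0.3]
grip_width: 0.13
gripper_force: 58.6
t 6.67 pos [ 0.6497 -0.113   0.1173] rot [-1.7996e+02  1.4000e-01 -1.0430e+01] grip 0.13 58.6 F [ 0.3  0.6 -0.3]
shift [6.100e-02 1.000e-03 1.007e+00] shift in goal axes [0.059 0.    1.008] turn [-0.006  0.021 -0.004]
dish 0.85 [282.0, 216.1] [ 0.65587768 -0.11616744]
tray 0.76 [141.1, 217.4] [ 0.67352305 -0.0141012 ]
tray 0.44 [457.0, 152.0] [ 0.68039923 -0.24181976]
```

View pics/w2.png

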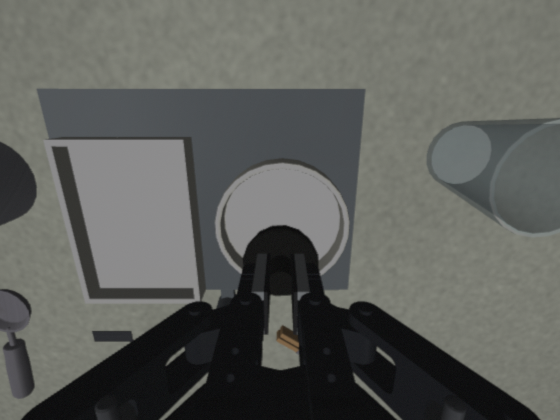

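The plug hangs over the dish at (282,255) and the dish centre is near (282,216), with perspective explaining the difference. Lowering and releasing.

```bash
H="python3 -m handwheel"
$H '[[[0.08,0.01,0.4,0,0,0],[0,0,0.3,0,0,0],[0,0,0.2,0,0,0],[0,0,0.12,0,0,0],[0,0,0,0,0,0]]]'
$H '[[[0,0,0,0,0,0],[0,0,0,0,0,0],[0,0,0,0,0,0],[0,0,0,0,0,0]]]' 0
$H '[[[0,0,-0.5,0,0,0],[0,0,-1,0,0,0],[0,0,-1,0,0,0],[0,0,0,0,0,0],[0,0,0,0,0,0]]]'
python3 - <<'E'
from h import *
s=snapshot("wrist"); save(s,"w3")
for n,z in (("plug",.059),("dish",.055),("peg",.007),("knob",.055)):
    for d in landmark_of("wrist",n)[:3]: print(n,d["confidence"],d["xy"],ray(s,d["xy"],z)[:2])
E
python3 d.py .4845 -.1103 .15 44.4
```

```text
t: 7.28
eef_pos: [0.6525, -0.1136, 0.0766]
tool_rot: [-180.0, 0.1, -10.4]
ft_force: [0.3, -1.4, -1.2]
grip_width: 0.126
gripper_force: 58.7
t: 7.62
eef_pos: [0.6538, -0.1143, 0.0782]
tool_rot: [180.0, -0.1, -10.4]
ft_force: [1.1, -0.4, 0.5]
grip_width: 0.498
gripper_force: 0.0
t: 8.03
eef_pos: [0.6557, -0.1148, 0.1832]
tool_rot: [180.0, -0.6, -10.4]
ft_force: [-0.3, -0.2, -1.0]
grip_width: 0.503
gripper_force: 0.0
plug 0.88 [278.7, 203.8] [ 0.6527531  -0.11368353]
plug 0.41 [226.8, 362.6] [ 0.47558515 -0.02053438]
peg 0.74 [297.3, 314.2] [ 0.48563151 -0.10687692]
knob 0.68 [234.1, 291.2] [ 0.56434184 -0.04929421]
t 8.28 pos [ 0.6525 -0.114   0.1753] rot [-179.99    0.23  -10.4 ] grip 0.501 0.0 F [-0.5 -0.3 -1. ]
shift [-4.145  0.668  0.648] shift in goal axes [-2.937 -3.004  0.632] turn [-0.018  0.03  -7.97 ]
```

View pics/w3.png

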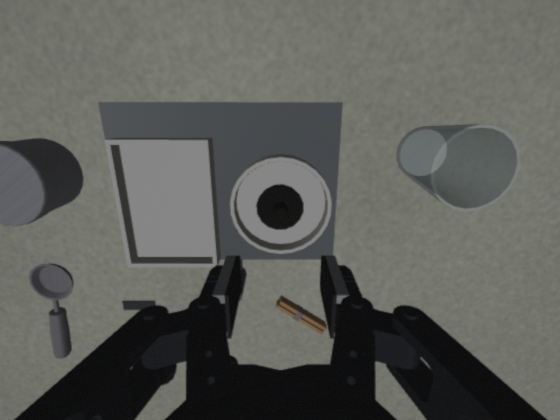

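The plug sits in the dish at (280,205). On to the peg: move back over it and turn to its direction.

```bash
H="python3 -m handwheel"
$H '[[[-0.83,0.134,0,0,0,0],[-0.83,0.134,0,0,0,0],[-0.83,0.134,0,0,0,0],[-0.83,0.134,0,0,0,0],[-0.83,0.134,0,0,0,0]]]' |head -2
$H '[[[0,0,0,0,0,-0.99],[0,0,0,0,0,-0.99],[0,0,0,0,0,-0.99],[0,0,0,0,0,-0.99],[0,0,0,0,0,-0.99]]]' |head -2
$H '[[[0,0,0,0,0,-0.99],[0,0,0,0,0,-0.99],[0,0,0,0,0,-0.99],[0,0,0,0,0,0],[0,0,0,0,0,0]]]'
python3 - <<'E'
from h import *
for c in ("wrist","top"):
  s=snapshot(c)
  if c=="wrist": save(s,"w4")
  for d in regions_of(c,"peg")[:3]:
    W=np.array([ray(s,q,.014)[:2] for q in np.argwhere(d["region"])[:,::-1]]); m=W.mean(0); v=np.linalg.svd(W-m,full_matrices=False)[2]
    print(c,d["confidence"],d["rect"],m,np.degrees(np.arctan(v[0,1]/v[0,0])),np.ptp((W-m)@v.T,axis=0))
  for d in landmark_of(c,"peg")[:2]: print(d["confidence"],d["xy"],ray(s,d["xy"],0)[:2])
E
python3 d.py .4845 -.1103 .004 44.4
```

```text
t: 8.7
eef_pos: [0.483, -0.1102, 0.1758]
t: 9.12
eef_pos: [0.4845, -0.1104, 0.1763]
t: 9.53
eef_pos: [0.4848, -0.1104, 0.1766]
tool_rot: [-179.9, 0.1, 43.9]
ft_force: [0.7, 0.5, -0.0]
grip_width: 0.496
gripper_force: 0.0
wrist 0.75 [271.7, 153.5, 286.9, 219.0] [ 0.48544211 -0.11081533] 44.58399516528925 [0.07234689 0.01195606]
wrist 0.51 [375.4, 0.0, 504.9, 118.7] [ 0.67631385 -0.12992621] -41.650685218155054 [0.11852946 0.10247291]
0.58 [275.1, 188.1] [ 0.47798489 -0.10941375]
top 0.31 [282.6, 198.6, 378.7, 231.7] [ 0.59349693 -0.05467823] 80.1453967885923 [0.20405622 0.06009521]
0.51 [355.6, 264.5] [ 0.47862282 -0.11137916]
t 9.83 pos [ 0.4853 -0.1106  0.1776] rot [-1.7999e+02  1.0000e-02  4.4010e+01] grip 0.497 0.0 F [ 0.4  1.  -0.1]
shift [-0.009 -0.019  4.34 ] shift in goal axes [-0.01  -0.019  4.34 ] turn [-0.001  0.001 -0.057]
```

View pics/w4.png

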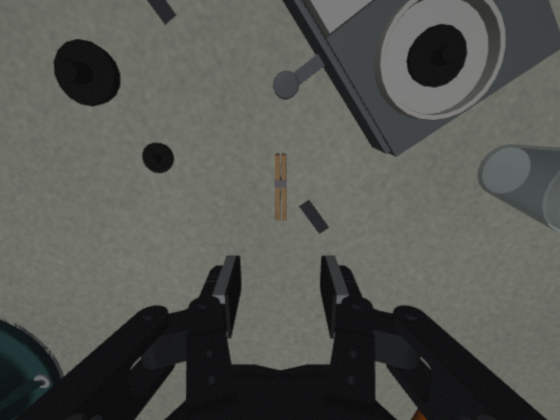

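The peg is at (280,187), vertical in the picture and centred between the fingers, and clear of the knob at (286,85). Descending.

```bash
H="python3 -m handwheel"
$H '[[[0,0,0.8,0,0,-0.05],[0,0,0.9,0,0,0],[0,0,0.9,0,0,0],[0,0,0.9,0,0,0],[0,0,0.5,0,0,0]]]' |head -2
$H '[[[0,0,0.2,0,0,0],[0,0,0.1,0,0,0],[0,0,0,0,0,0],[0,0,0,0,0,0]]]'
$H '[[[0,0,0,0,0,0],[0,0,0,0,0,0],[0,0,0,0,0,0],[0,0,0,0,0,0],[0,0,0,0,0,0]]]' -1
$H '[[[0,0,-0.3,0,0,0],[0,0,-0.7,0,0,0],[0,0,-0.9,0,0,0],[0,0,-0.9,0,0,0],[0,0,0,0,0,0]]]'
$H '[[[0,0,0,0,0,0.99],[0,0,0,0,0,0.99],[0,0,0,0,0,0.99],[0,0,0,0,0,0.99],[0,0,0,0,0,0.99]]]' |head -2
$H '[[[0,0,0,0,0,0.99],[0,0,0,0,0,0.99],[0,0,0,0,0,0.99],[0,0,0,0,0,0],[0,0,0,0,0,0]]]'
python3 d.py .671 -.0135 .066 -10.4
```

```text
t: 10.25
eef_pos: [0.4826, -0.1097, 0.0135]
t: 10.58
eef_pos: [0.4869, -0.1111, 0.0075]
tool_rot: [179.8, -0.1, 44.4]
ft_force: [0.4, -0.3, 0.5]
grip_width: 0.501
gripper_force: 0.0
t: 11.0
eef_pos: [0.4867, -0.1111, 0.0075]
tool_rot: [179.8, -0.1, 44.4]
ft_force: [0.4, -0.2, 5.9]
grip_width: 0.106
gripper_force: 60.2
t: 11.42
eef_pos: [0.49, -0.1122, 0.1264]
tool_rot: [179.2, -0.4, 44.4]
ft_force: [1.9, -0.6, 1.1]
grip_width: 0.113
gripper_force: 59.5
t: 11.83
eef_pos: [0.4852, -0.1105, 0.1175]
t: 12.25
eef_pos: [0.4853, -0.1106, 0.1175]
tool_rot: [180.0, 0.0, -9.9]
ft_force: [-0.0, -0.1, 0.6]
grip_width: 0.115
gripper_force: 59.5
t 12.25 pos [ 0.4853 -0.1106  0.1175] rot [180.     0.    -9.88] grip 0.115 59.5 F [-0.  -0.1  0.6]
shift [ 4.158 -3.187  1.288] shift in goal axes [ 4.129 -3.225  1.289] turn [0.001 0.    0.076]
```

```bash
H="python3 -m handwheel"
$H '[[[0.6,-0.46,0,0,0,0.07],[0.76,-0.6,0,0,0,0],[0.76,-0.6,0,0,0,0],[0.76,-0.6,0,0,0,0],[0.76,-0.6,0,0,0,0]]]' |head -2
$H '[[[0.49,-0.365,0,0,0,0],[0,0,0,0,0,0],[0,0,0,0,0,0]]]' |head -2
python3 d.py .671 -.0135 .0685 -10.4
$H '[[[0,0,0.5,0,0,0],[0,0,0.4,0,0,0],[0,0,0.2,0,0,0],[0,0,0.1,0,0,0],[0,0,0,0,0,0]]]'
python3 d.py .671 -.0135 .0685 -10.4
```

```text
t: 12.67
eef_pos: [0.6507, -0.0236, 0.1175]
t: 12.92
eef_pos: [0.6716, -0.013, 0.1165]
t 12.92 pos [ 0.6716 -0.013   0.1165] rot [ 1.7997e+02  1.0000e-01 -1.0320e+01] grip 0.115 59.5 F [-0.5 -0.8  0.5]
shift [-0.011  0.015  1.199] shift in goal axes [-0.013  0.015  1.199] turn [0.004 0.014 0.011]
t: 13.33
eef_pos: [0.6699, -0.0143, 0.0687]
tool_rot: [180.0, 0.1, -10.5]
ft_force: [-0.8, 0.8, -0.9]
grip_width: 0.111
gripper_force: 59.5
t 13.33 pos [ 0.6699 -0.0143  0.0687] rot [ 1.7998e+02  1.4000e-01 -1.0540e+01] grip 0.111 59.5 F [-0.8  0.8 -0.9]
shift [ 0.023 -0.024  0.004] shift in goal axes [ 0.023 -0.024  0.004] turn [ 0.003  0.02  -0.02 ]
```

```bash
H="python3 -m handwheel"
$H '[[[0,0,0,0,0,0],[0,0,0,0,0,0],[0,0,0,0,0,0],[0,0,0,0,0,0]]]' -0.4
$H '[[[0,0,-0.3,0,0,0],[0,0,-0.8,0,0,0],[0,0,-0.9,0,0,0],[0,0,-0.5,0,0,0],[0,0,0,0,0,0]]]' |head -2
$H '[[[-0.67,0.317,0,0,0,0],[-0.66,0.317,0,0,0,0],[-0.66,0.317,0,0,0,0],[-0.66,0.317,0,0,0,0],[0,0,0,0,0,0]]]' 0.2
python3 - <<'E'
from h import *
s=snapshot("wrist"); save(s,"w5")
L=dict(knob=.04,plug=.059,peg=.059,dish=.055,tray=.055,drawer_front=.0265,marks=0)
for c in ("wrist","top"):
  s=snapshot(c)
  for n,z in L.items():
    for d in landmark_of(c,n)[:2]: print(c,n,round(d["confidence"],2),d["xy"],ray(s,d["xy"],z)[:2])
E
python3 d.py .557 -.0445 .03 -10.4
```

```text
t: 13.67
eef_pos: [0.6718, -0.0138, 0.071]
tool_rot: [-180.0, -0.1, -10.5]
ft_force: [-0.9, -0.6, 0.3]
grip_width: 0.297
gripper_force: 0.0
t: 14.08
eef_pos: [0.6746, -0.014, 0.1793]
t: 14.5
eef_pos: [0.5528, -0.0449, 0.1692]
tool_rot: [179.9, 0.3, -10.6]
ft_force: [0.7, -0.3, -0.7]
grip_width: 0.598
gripper_force: 0.0
wrist knob 0.65 [281.4, 195.3] [ 0.55727511 -0.04682793]
wrist plug 0.73 [181.7, 297.3] [0.47620344 0.07004134]
wrist plug 0.64 [342.7, 72.2] [ 0.65233316 -0.1127764 ]
wrist peg 0.72 [212.6, 72.2] [ 0.67086959 -0.01347391]
wrist tray 0.8 [212.4, 71.2] [ 0.67210781 -0.01275526]
wrist drawer_front 0.58 [276.6, 148.9] [ 0.59930022 -0.05003055]
top plug 0.83 [256.9, 281.5] [0.443792  0.0940673]
top plug 0.46 [361.1, 179.6] [ 0.65187484 -0.11325385]
top peg 0.6 [312.1, 172.6] [ 0.66465764 -0.01376236]
top dish 0.58 [361.2, 179.5] [ 0.65262715 -0.11407556]
top tray 0.63 [312.2, 169.6] [ 0.67141867 -0.01412866]
t 15.35 pos [ 0.5578 -0.0442  0.1697] rot [179.99   0.   -10.53] grip 0.606 0.0 F [-0.1  1.2 -0.2]
shift [-0.017  0.01   3.492] shift in goal axes [-0.017  0.011  3.492] turn [ 0.001  0.    -0.019]
```

View pics/w5.png

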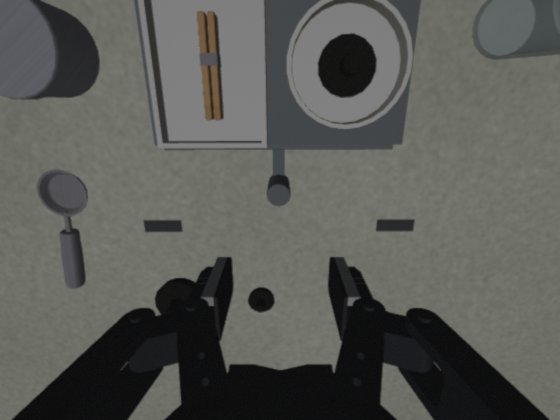

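Peg in the tray at (209,65), plug in the dish at (347,65), and the knob at (279,190), centred. Descending to pinch the knob.

```bash
H="python3 -m handwheel"
$H '[[[0,0.01,0.7,0,0,0],[0,0,0.9,0,0,0],[0,0,0.9,0,0,0],[0,0,0.7,0,0,0],[0,0,0.3,0,0,0]]]' |head -2
$H '[[[0,0,0.2,0,0,0],[0,0,0,0,0,0],[0,0,0,0,0,0]]]'
$H '[[[0,0,0,0,0,0],[0,0,0,0,0,0],[0,0,0,0,0,0],[0,0,0,0,0,0],[0,0,0,0,0,0]]]' -1
$H '[[[0,0,0,0,0,0],[0,0,0,0,0,0],[0,0,0,0,0,0]]]'
python3 d.py .557 -.0445 .022 -10.4
```

```text
t: 15.77
eef_pos: [0.5543, -0.0441, 0.0247]
t: 16.02
eef_pos: [0.5589, -0.0448, 0.0232]
tool_rot: [180.0, -0.1, -10.5]
ft_force: [-0.7, 0.8, 1.0]
grip_width: 0.602
gripper_force: 0.0
t: 16.43
eef_pos: [0.5593, -0.0444, 0.0241]
tool_rot: [-180.0, -0.2, -10.5]
ft_force: [0.1, 1.2, 5.4]
grip_width: 0.24
gripper_force: 58.5
t: 16.68
eef_pos: [0.5593, -0.0444, 0.0241]
tool_rot: [-180.0, -0.2, -10.5]
ft_force: [-1.0, 0.8, 6.9]
grip_width: 0.239
gripper_force: 58.5
t 16.68 pos [ 0.5593 -0.0444  0.0241] rot [-179.95   -0.24  -10.53] grip 0.239 58.5 F [-1.   0.8  6.9]
shift [-0.057  0.013  0.052] shift in goal axes [-0.056  0.013  0.052] turn [-0.007 -0.036 -0.019]
```

```bash
H="python3 -m handwheel"
$H '[[[-0.2,0,0,0,0,0],[-0.2,0,0,0,0,0],[-0.2,0,0,0,0,0],[-0.2,0,0,0,0,0],[-0.2,0,0,0,0,0]]]'
$H '[[[-0.2,0,0,0,0,0],[-0.2,0,0,0,0,0],[-0.2,0,0,0,0,0],[-0.2,0,0,0,0,0],[-0.15,0,0,0,0,0]]]'
$H '[[[0,0,0,0,0,0],[0,0,0,0,0,0],[0,0,0,0,0,0],[0,0,0,0,0,0]]]'
python3 - <<'E'
from h import *
A=np.array([.5324,.0939]);B=np.array([.4851,-.164]);M=(A+B)/2;y=(A-B)/np.linalg.norm(A-B);x=np.array([y[1],-y[0]])
for c in ("wrist","top","side"):
  s=snapshot(c); save(s,"f_"+c)
  for n,z in (("knob",.04),("drawer_front",.0265),("peg",.059),("plug",.059)):
    for d in landmark_of(c,n)[:2]:
      p=ray(s,d["xy"],z)[:2]; print(c,n,round(d["confidence"],2),d["xy"],p,"in marks",np.round([(p-M)@x,(p-M)@y],4))
p=get_obs()["eef_pos"][:2]; print("tcp in marks",(p-M)@x,(p-M)@y)
a=cv2.imread("pics/f_top.png")[170:280,230:400]; b=cv2.imread("pics/f_wrist.png")[0:300,60:500]
cv2.imwrite("pics/f.png",np.vstack([cv2.resize(a,(464,300),interpolation=2),cv2.resize(b,(464,300))]))
E
```

```text
t: 17.1
eef_pos: [0.5218, -0.0375, 0.0241]
tool_rot: [-179.9, -0.6, -10.5]
ft_force: [7.6, 1.8, 2.6]
grip_width: 0.239
gripper_force: 58.9
t: 17.52
eef_pos: [0.4852, -0.0307, 0.0242]
tool_rot: [-179.9, -0.7, -10.5]
ft_force: [11.0, -0.6, -0.4]
grip_width: 0.238
gripper_force: 58.8
t: 17.85
eef_pos: [0.4855, -0.0308, 0.0241]
tool_rot: [-179.9, -0.7, -10.5]
ft_force: [9.2, 0.6, 0.6]
grip_width: 0.236
gripper_force: 59.0
wrist knob 0.68 [283.1, 286.2] [ 0.48429877 -0.03285765] in marks [-0.0244 -0.0023]
wrist drawer_front 0.69 [276.8, 197.9] [ 0.52565714 -0.03735139] in marks [0.017  0.0008]
wrist plug 0.83 [107.9, 339.0] [0.48387416 0.04752139] in marks [-0.0394  0.0767]
wrist plug 0.58 [247.5, 341.8] [ 0.47095691 -0.01393796] in marks [-0.041   0.0139]
top drawer_front 0.91 [323.1, 243.3] [ 0.52215043 -0.04000789] in marks [ 0.0141 -0.0025]
top peg 0.79 [313.3, 175.5] [ 0.65876524 -0.0162601 ] in marks [0.1442 0.0455]
top plug 0.84 [255.3, 283.6] [0.43958695 0.097181  ] in marks [-0.0919  0.1176]
top plug 0.55 [361.2, 178.9] [ 0.65330749 -0.11345153] in marks [ 0.1563 -0.051 ]
side knob 0.9 [226.4, 253.7] [ 0.48468353 -0.03068276] in marks [-0.0245 -0.    ]
side peg 0.93 [322.4, 206.9] [ 0.66773997 -0.0072207 ] in marks [0.1514 0.0561]
side plug 0.72 [181.9, 267.6] [ 0.41205113 -0.04938871] in marks [-0.0925 -0.0315]
side plug 0.7 [345.8, 247.7] [ 0.65423719 -0.10790966] in marks [ 0.1562 -0.0454]
tcp in marks -0.023605578156911573 -2.4706710979793933e-05
```

View pics/f.png

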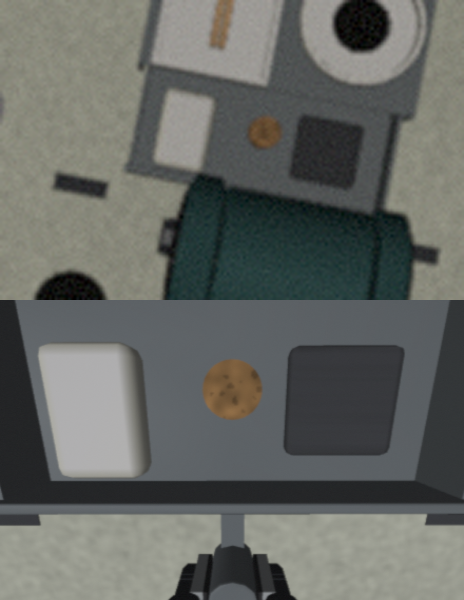

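The drawer is out about 75 mm and the front still stands about 15.5 mm short of the strips' middle line (knob at -24.5 mm in the marks frame, face 40 mm behind it). Pulling the rest.

```bash
H="python3 -m handwheel"
$H '[[[-0.2,0,0,0,0,0],[-0.19,0,0,0,0,0],[0,0,0,0,0,0],[0,0,0,0,0,0],[0,0,0,0,0,0]]]'
python3 - <<'E'
from h import *
A=np.array([.5324,.0939]);B=np.array([.4851,-.164]);M=(A+B)/2;y=(A-B)/np.linalg.norm(A-B);x=np.array([y[1],-y[0]])
for c in ("wrist","top","side"):
  s=snapshot(c); save(s,"g_"+c)
  for n,z in (("knob",.04),("drawer_front",.0265)):
    for d in landmark_of(c,n)[:1]:
      p=ray(s,d["xy"],z)[:2]; print(c,n,round(d["confidence"],2),d["xy"],"in marks",np.round([(p-M)@x,(p-M)@y],4))
  # predicted front top edge (z=.049) and mark centres, for the picture
  im=s["color"][:,:,::-1].copy()
  P=lambda q,z:(lambda v:(int(round(s["fx"]*v[0]/v[2]+s["cx"])),int(round(s["fy"]*v[1]/v[2]+s["cy"]))))(np.array(s["R"])@np.array([*q,z])+s["t"])
  cv2.line(im,P(M-.1*y,.049),P(M+.1*y,.049),(0,0,255),1); cv2.line(im,P(M-.1*y,.004),P(M-.152*y,0.),(0,255,0),1); cv2.line(im,P(M+.1*y,.004),P(M+.152*y,0.),(0,255,0),1)
  cv2.imwrite(f"pics/g_{c}.png",im)
w=cv2.imread("pics/g_wrist.png")[150:310]; t=cv2.imread("pics/g_top.png")[205:285,230:400]; sd=cv2.imread("pics/g_side.png")[190:360,180:350]
cv2.imwrite("pics/g.png",np.vstack([cv2.resize(w,(800,229)),np.hstack([cv2.resize(t,(400,371),interpolation=2),cv2.resize(sd,(400,371),interpolation=2)])]))
p=get_obs()["eef_pos"][:2]; print("tcp in marks",(p-M)@x,(p-M)@y)
E
```

```text
t: 19.02
eef_pos: [0.4704, -0.028, 0.0241]
tool_rot: [-179.9, -0.7, -10.5]
ft_force: [11.0, 1.1, -0.3]
grip_width: 0.237
gripper_force: 59.9
wrist knob 0.59 [281.5, 286.6] in marks [-0.0399 -0.0014]
wrist drawer_front 0.75 [278.2, 198.8] in marks [0.0013 0.0001]
top drawer_front 0.84 [323.4, 252.9] in marks [-0.0053 -0.0068]
side knob 0.71 [216.7, 253.7] in marks [-0.0393  0.0033]
side drawer_front 0.69 [240.5, 255.0] in marks [-0.0018  0.005 ]
tcp in marks -0.038808291931064984 1.1810157876005548e-05
```

View pics/g.png

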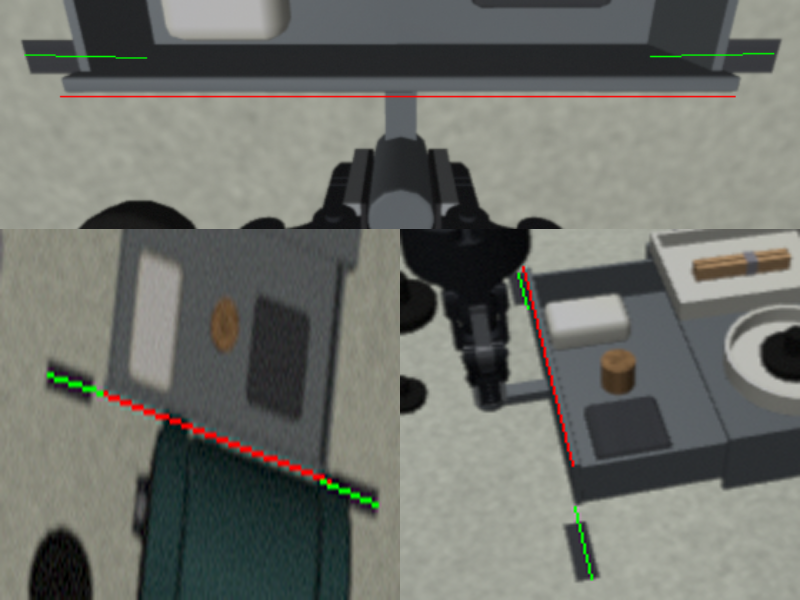

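All three views put the front's top edge within about 2 mm of the line through the strips (red overlay on the edge). The green overlay lies on both strips, and the peg and plug are still in their places. Handing in.

```bash
python3 -c "
from plant import *
print(job_done())"
```

```text
the job is handed in; nothing more can be done
None
```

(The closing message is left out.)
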